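# Set the mould ring around the medallion

### The arm

A 6-joint arm with a two-finger parallel gripper is mounted at the origin on the work surface. World frame = base frame: x ahead of the robot, y to its left, z up, the work surface at z = 0. Lengths are in m, angles in rad, forces in N, time in s.
With the tool pointing down it reaches from about 0.425 to 0.95 m from the base axis. Payload 3.5 kg.
Tool frame: the origin (TCP) lies at the very end of the fingers, on their centre line; the grasp point (between the pads) lies 19 mm behind it; x points along the fingers, z is the direction in which the jaws open and shut, and the axes are right-handed (so a half turn about x gives the same grasp; the last joint's range is limited). The gripper opens to 85 mm and grips with 20 to 120 N. Pads are 22 mm wide; open, the fingers measure 114 mm over their backs; the gripper's body (76 mm by 85 mm) begins 54 mm behind the grasp point. The pads swing forward as they close: fully open they stand 13 mm farther back than shut.
Start: joints at [1.04, 0.286, 1.577, -0, 1.279, -0.15], TCP at [0.251, 0.627, 0.231] pointing down, gripper open.
Joint ranges: [-2.77, 2.77], [-0.9, 2.22], [0.21, 2.48], [-1.53, 4.67], [0.24, 2.81], [-2.84, 2.84]. Speed limits (rad/s): [2.79, 2.79, 3.14, 3.14, 3.14, 3.14].

### API

Orientations are given as a unit quaternion [x, y, z, w].
In Python, from plant import ctrl, cams gives the robot as it stands.
- The arm moves only by the tool play_rows, never from a script. Its argument "rows" is a list of rows, each a list of 3 entries, a list of its own where there are three numbers: the opening in per cent of the stroke, from 0 (shut) to 100 (fully open), then the shift along the tool's x, y, z in units of 0.3 m (1.0 is 0.3 m), then the turn, a rotation vector about the tool's x, y, z in units of pi/2 rad (1.0 is pi/2 rad). A call has 1 to 10 rows; each row is the pose to reach, as a shift and turn from the pose commanded when the call began, along the tool's axes at that moment; what a row does not reach only later rows make up. A row lasts 1/12 s, in which the tool goes at most 41.7 mm and 7.16 degrees, less where a joint would pass 70% of its speed; a pose out of reach is approached as far as the arm can. A call with a number of a shift or a turn outside -1 to 1 is refused whole. A call with a gripper value outside its range is refused whole. The fingers move at their own pace and stop on an object; "force" is the grip in N (left out, the last holds). Time passes only in rows, so rows that repeat a pose let the fingers close. It gives the time, the measured TCP pose, the force and the opening at its end, in the units of the state.
- ctrl.get_state(): the state, without advancing time (a new reading comes with each control period).
- cams.read_camera(name): name is "scene" or "top" or "wrist"; returns a dict with "color" (420x560x3 uint8, red, green, blue), "fx", "fy", "cx", "cy" (pixels), "k1" (the pictures are not rectified: a ray, as slopes to the right and down, at radius r is drawn at 1 + k1 r^2 times it, then the intrinsics apply), "view" (4x4, takes a point from world to camera coordinates). Camera axes: x right, y down, z forward; pixel columns grow to the right and rows downward; lengths in m; the calibration is good to about 2 mm. A picture is of the moment at which its call begins. There is no depth.
- ctrl.sign_off(): hands the job in, once; it reports no verdict.
The state is a dict: "time": time; "qpos": joint angles; "dq": joint speeds; "joint_efforts": joint torques, N m; "eef_pos": TCP position; "tcp_rot": TCP orientation; "contact_force": force on the tool from outside, world axes, zero at the start; "wrist_torque": the same for the moment, N m; "opening": opening from 0.0 (shut) to 1.0 (fully open).
Only numpy, scipy, OpenCV 4.12 (cv2) and the standard library are available. Lean on these libraries where they do the work, as an engineer would, in place of code of your own. Each camera call takes 0.05 s, during which the arm holds its last target. There are 200 camera calls.

### The job

The aluminium mould ring is needed for the next casting. First clear the rammer off the copper medallion on the moulding plate and stand it upright in the light-blue tray; then lift the aluminium ring up and off its slanting peg and set it flat on the moulding plate, around the medallion. Set both down without dropping them, and leave the other two rings hanging and everything else where it is.

Things in the scene. Friction and masses are not known exactly. Their poses are not given: they have to be found in the camera images.
- alu_ring: The silvery aluminium mould ring to be moved: a ring (short open tube): outer diameter 60 mm, bore 48 mm, 30 mm high, 90 g. Origin: centre of its lower face; z along its axis to the upper face. At the start it hangs on a rack peg through its bore, lower face on the sloping board, axis leaning 32 degrees from vertical (along the rack's face normal).
- black_ring: Bystander: a black ring (short open tube): outer diameter 60 mm, bore 48 mm, 30 mm high, 90 g. Origin: centre of its lower face; z along its axis to the upper face. At the start it hangs on a rack peg through its bore, lower face on the sloping board, axis leaning 32 degrees from vertical (along the rack's face normal).
- red_ring: Bystander: a red-painted ring (short open tube): outer diameter 60 mm, bore 48 mm, 30 mm high, 90 g. Origin: centre of its lower face; z along its axis to the upper face. At the start it hangs on a rack peg through its bore, lower face on the sloping board, axis leaning 32 degrees from vertical (along the rack's face normal).
- rack: Fixed rack on yellow supports: plywood board 150 mm (along the slope) x 350 mm x 12 mm, sloping 32 degrees, facing up and towards the robot (rack's -x); edges 45 and 125 mm above the table. Origin: on the table, 85 mm below the middle of the board's face; y along its width, z up. In the rack's frame the face normal is (-0.530, 0, 0.848), up-slope is (0.848, 0, 0.530).
- peg_mid (a point): Foot of the middle one of three dark steel pegs on the rack (on the board's face, 15.5 mm up-slope of its middle line). All pegs: diameter 16 mm, 45 mm long, square to the face; the others 110 mm to either side along the rack's y. A hanging ring is centred 15.5 mm down-slope of its peg.
- plate: Fixed round dark steel moulding plate, diameter 130 mm, 12 mm thick, lying on the table. Origin: centre of its underside, z up. In the middle of its top, a fixed copper medallion, diameter 34 mm at its foot and 28 mm at its flat top, standing 6 mm proud (top at z = 18 mm). A ring lying flat on the plate around it has its origin at z = 12 mm.
- rammer: Rammer (hand tamper), about 0.4 kg, 72 mm high: a steel foot of diameter 56 mm, 18 mm high (too wide for the ring's bore), a neck of diameter 18 mm up to 40 mm, and a wooden knob of diameter 28 mm from 46 to 66 mm, narrowing to 20 mm at the top. Origin: centre of its underside, z up. At the start it stands upright on the medallion.
- tray: Fixed light-blue open square tray, 140 by 140 mm, 28 mm high, walls and floor 5 mm thick. Origin: centre of its underside, z up; the inner floor is at z = 5 mm.
- mallet: Bystander: small hammer lying on the table, origin near its middle.
- dish: Bystander: white porcelain dish, diameter 80 mm, 22 mm high; origin: centre of its underside.
- clay_jar: Bystander: terracotta-coloured jar with a white cap, diameter 80 mm, 90 mm high; origin: centre of its underside.
- sand_block: Bystander: black sanding block 90 x 50 x 28 mm; origin: centre of its underside.
- marker: Bystander: yellow marker, 130 mm long, diameter 14 mm, lying on the table; origin at its middle, on the underside.

How it is judged:
On the way, in this order (a step that is already met when the one before it is completed fails the run):
1. the rammer stands upright in the tray, let go, while the aluminium ring still hangs on the rack (x of rammer in the frame of tray between -0.045 and 0.045 m and y of rammer in the frame of tray between -0.045 and 0.045 m and z of rammer in the frame of tray between 0 and 0.012 m and angle between rammer's own z axis and vertical below 0.15 rad and contact force between the fingers and rammer below 0.1 N and distance of alu_ring from where it was at the start of the episode below 0.03 m), for 0.2 s.
2. the aluminium ring lies flat on the plate around the medallion (horizontal distance between alu_ring and plate below 0.01 m and z of alu_ring in the frame of plate between 0.009 and 0.015 m and angle between alu_ring's own z axis and vertical below 0.08 rad), for 0.2 s.
At the end, for the whole second after the job is handed in: The rammer stands upright (within 0.15 rad) at rest on the floor of the tray; the aluminium ring lies flat (within 0.08 rad) and at rest on the top of the plate (within 3 mm in height) around the medallion, its centre within 10 mm of the plate's; both are let go (all of step 2 and x of rammer in the frame of tray between -0.045 and 0.045 m and y of rammer in the frame of tray between -0.045 and 0.045 m and z of rammer in the frame of tray between 0 and 0.012 m and angle between rammer's own z axis and vertical below 0.15 rad and linear speed of each of rammer, alu_ring below 0.02 m/s and angular speed of each of rammer, alu_ring below 0.3 rad/s); the robot touches nothing.
It fails at once if another ring taken or knocked from its place (moved over 25 mm) (distance of any of black_ring, red_ring from where it was at the start of the episode above 0.025 m).
It fails at once if a bystander on the table moved over 40 mm (distance of any of mallet, dish, clay_jar, sand_block, marker from where it was at the start of the episode above 0.04 m).
It fails at once if the ring or the rammer dropped (moving faster than 0.6 m/s, untouched by the fingers) ((linear speed of alu_ring above 0.6 m/s and contact force between the fingers and alu_ring below 0.05 N) or (linear speed of rammer above 0.6 m/s and contact force between the fingers and rammer below 0.05 N)).
It fails at once if the rammer tipped over (beyond 0.9 rad) (angle between rammer's own z axis and vertical above 0.9 rad).
It also fails if it takes over 51 s, if anything falls off the work surface, if the arm or the gripper's body presses on something with over 40 N, if the wrist force passes 120 N, or if a joint passes its speed limit or range.

## Working session

There is one attempt and no reset: what is moved stays moved. The work goes in short steps, Python scripts to look and compute and a tool call to move; the robot and the scene stay as the last step left them, time stands still between calls to the robot, and variables do not carry over. Pictures are saved under pics/ and viewed, about 8 in all and at most 12, crops included, and the job is handed in when it is done.

Besides the shell and the picture viewer there is one more tool, called after ">>>" by a JSON object that holds its "method" and its "body", one argument or row to a line. play_rows: Moves the arm, as the interface text tells. Shifts and turns lie within -1 to 1; 1 stands for 0.3 m of shift or pi/2 rad of turn. Its arguments: {"type":"object","properties":{"rows":{"type":"array"},"force":{"type":"number"}},"required":["rows"]}

```bash
mkdir -p pics; ls
cat > h.py <<'E'
import numpy as np, cv2
from scipy.spatial.transform import Rotation as R
from plant import ctrl, cams
def shot(n,f=None):
    c=cams.read_camera(n)
    if f: cv2.imwrite('pics/'+f, c['color'][:,:,::-1])
    return c
def ray(c,u,v):
    x,y=(u-c['cx'])/c['fx'],(v-c['cy'])/c['fy']; a,b=x,y
    for _ in range(30):
        s=1+c['k1']*(a*a+b*b); a,b=x/s,y/s
    V=np.array(c['view']); Rm=V[:3,:3]
    return -Rm.T@V[:3,3], Rm.T@np.array([a,b,1.])
def onz(c,u,v,z):
    o,d=ray(c,u,v); return o+d*(z-o[2])/d[2]
def proj(c,p):
    q=np.array(c['view'])@np.append(p,1); a,b=q[:2]/q[2]; s=1+c['k1']*(a*a+b*b)
    return c['fx']*a*s+c['cx'], c['fy']*b*s+c['cy']
E
python3 - <<'E'
from h import *
for n in('scene','top'):
    c=shot(n,n+'0.png'); o,d=ray(c,c['cx'],c['cy']); print(n,c['fx'],c['k1'],o.round(3),d.round(3))
s=ctrl.get_state(); print(s['eef_pos'],s['tcp_rot'],s['time'],s['opening'])
E
```

```text
pics
scene 402.509033734236 -0.029016575551711662 [0.844 0.431 1.031] [-0.29  -0.405 -0.867]
top 468.56828007247753 -0.061368074062293776 [ 0.344 -0.021  1.102] [ 0.169  0.007 -0.986]
[0.25054393 0.62613027 0.23005719] [-0.39667761  0.58628195  0.39600799  0.58489147] 0.1 0.9986402701752786
```

View pics/scene0.png

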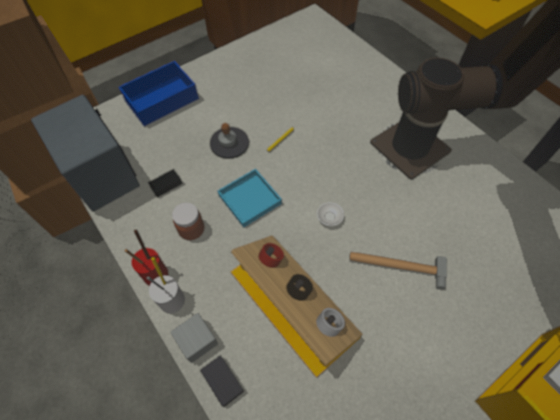

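View pics/top0.png

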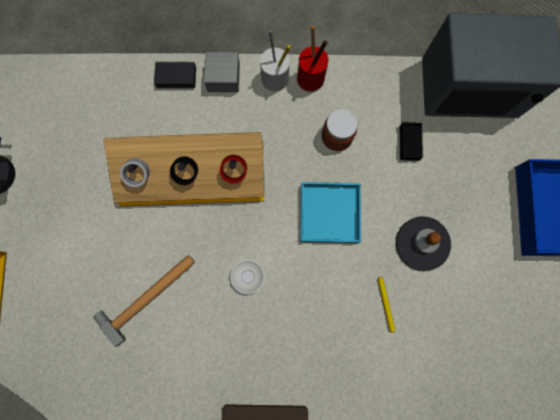

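The top view shows the alu ring at (134,173), black at (184,171), red at (233,169), the tray at (330,213), and the plate with the rammer at (424,243), knob at (433,239). In the scene view the alu ring is at (331,321), the plate at (229,142), and the tray at (250,197).

```bash
cat > m.py <<'E'
from h import *
def box(c,roi,f):
    x0,y0,x1,y1=roi; h=cv2.cvtColor(c['color'],cv2.COLOR_RGB2HSV).astype(int)
    m=np.zeros(h.shape[:2],np.uint8); m[y0:y1,x0:x1]=f(h[...,0],h[...,1],h[...,2])[y0:y1,x0:x1]*255
    m=cv2.morphologyEx(m,cv2.MORPH_CLOSE,np.ones((3,3)))
    cs,_=cv2.findContours(m,cv2.RETR_EXTERNAL,cv2.CHAIN_APPROX_NONE)
    return max(cs,key=cv2.contourArea)
def tri(a,b):
    (o1,d1),(o2,d2)=a,b; s=np.linalg.lstsq(np.c_[d1,-d2],o2-o1,rcond=None)[0]
    p,q=o1+s[0]*d1,o2+s[1]*d2; return (p+q)/2,np.linalg.norm(p-q)
E
python3 - <<'E'
from m import *
T=shot('top');S=shot('scene')
for c,n,rt,rp,rk,rb in((T,'top',(290,170,370,255),(385,205,465,280),(425,228,446,248),(95,125,275,202)),(S,'scene',(210,165,290,230),(200,120,256,162),(216,118,236,140),(225,230,365,365))):
    t=box(c,rt,lambda h,s,v:(h>85)&(h<110)&(s>90)); 
    q=cv2.boxPoints(cv2.minAreaRect(t)); ap=cv2.approxPolyDP(t,6,True)[:,0]
    print(n,'tray px',ap.tolist()); print([onz(c,*p,.028)[:2].round(4).tolist() for p in ap])
    p=box(c,rp,lambda h,s,v:(v<85)); P=np.array([onz(c,*x[0],.012)[:2] for x in p]); 
    (cx,cy),r=cv2.minEnclosingCircle(P.astype(np.float32)); print('plate',cx,cy,r,len(p),P.min(0),P.max(0))
    k=box(c,rk,lambda h,s,v:(h<15)&(s>100)&(v>50)); M=cv2.moments(k); print('knob',M['m10']/M['m00'],M['m01']/M['m00'],cv2.contourArea(k),cv2.boundingRect(k))
    b=box(c,rb,lambda h,s,v:(h>8)&(h<24)&(s>60)&(v>60)); ap=cv2.approxPolyDP(cv2.convexHull(b),5,True)[:,0]
    print('board',ap.tolist())
    for x in ap: print(onz(c,*x,.125)[:2].round(4),onz(c,*x,.045)[:2].round(4))
def up(c,r): x0,y0,x1,y1=r; return cv2.resize(c['color'][y0:y1,x0:x1,::-1],(400,300),interpolation=cv2.INTER_CUBIC)
cv2.imwrite('pics/z.png',np.vstack([np.hstack([up(T,(95,105,275,240)),up(T,(384,205,464,265))]),np.hstack([up(S,(225,230,385,350)),up(S,(190,112,270,172))])]))
E
```

```text
top tray px [[302, 182], [300, 240], [359, 242], [359, 183]]
[[0.6038, -0.0795], [0.4666, -0.0755], [0.4638, -0.2115], [0.6034, -0.2138]]
plate 0.46413618326187134 -0.36470362544059753 0.0659119039773941 155 [ 0.40187021 -0.42988395] [ 0.52715863 -0.30092899]
knob 434.7795698924731 237.5 93.0 (429, 232, 12, 12)
board [[261, 133], [263, 201], [113, 199], [104, 138]]
[0.6891 0.0158] [0.7174 0.0188]
[0.5377 0.0086] [0.5536 0.011 ]
[0.5378 0.3308] [0.5537 0.3596]
[0.6745 0.3616] [0.7016 0.3929]
scene tray px [[256, 170], [218, 191], [243, 225], [280, 203]]
[[0.4677, -0.2052], [0.6026, -0.2098], [0.6071, -0.0696], [0.4794, -0.0656]]
plate 0.46775782108306885 -0.3605496287345886 0.0659855455160141 99 [ 0.40664159 -0.42613473] [ 0.53127548 -0.29463597]
knob 224.8030303030303 127.63131313131312 33.0 (222, 124, 7, 9)
board [[233, 249], [272, 236], [361, 333], [331, 364], [305, 364], [230, 272]]
[0.6877 0.0202] [ 0.6739 -0.0161]
[0.5889 0.0487] [0.5664 0.0149]
[0.5722 0.3624] [0.5482 0.3563]
[0.6682 0.3731] [0.6527 0.368 ]
[0.713  0.3398] [0.7015 0.3318]
[0.7269 0.0668] [0.7166 0.0347]
```

View pics/z.png

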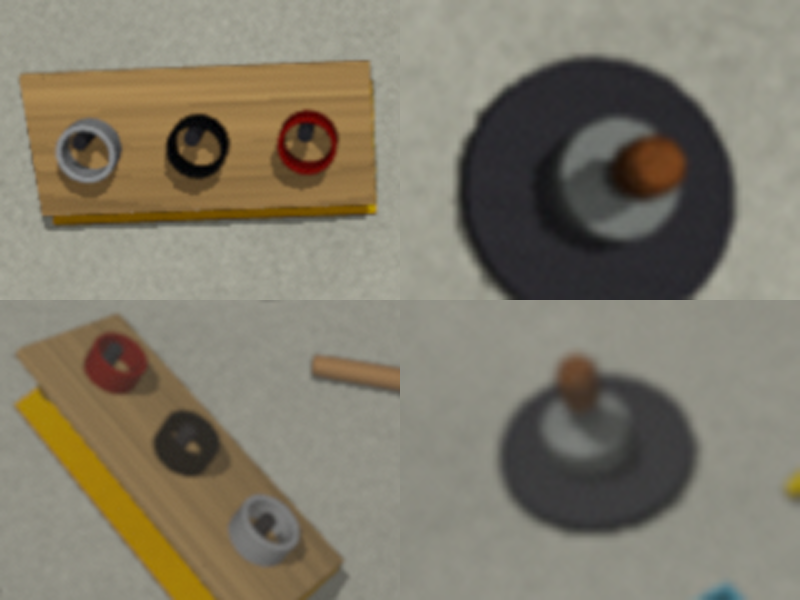

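```bash
cat >> h.py <<'E'
def go(p,Rm):
    "print shift/turn in move units from the measured pose to TCP p, rotation matrix Rm"
    s=ctrl.get_state(); R0=R.from_quat(s['tcp_rot']).as_matrix()
    print('shift',(R0.T@(np.array(p)-s['eef_pos'])/.3).round(3).tolist(),'turn',(R.from_matrix(R0.T@Rm).as_rotvec()/(np.pi/2)).round(3).tolist())
def rot(x,z):
    x=np.array(x,float);x/=np.linalg.norm(x);z=np.array(z,float);z-=x*(x@z);z/=np.linalg.norm(z)
    return np.c_[x,np.cross(z,x),z]
E
python3 - <<'E'
from m import *
from scipy.optimize import least_squares
T=shot('top');S=shot('scene')
L=[(.0636,-.175,.125),(.0636,.175,.125),(-.0636,-.175,.045),(-.0636,.175,.045)]
ob=[(T,0,(261.5,132.5)),(T,1,(104,138.3)),(T,2,(263.3,197.7)),(T,3,(114.4,200.9)),(S,0,(231.8,251.6)),(S,2,(272.2,236)),(S,3,(362,334))]
def W(v,l):
    l=np.array(l); c,s=np.cos(v[2]),np.sin(v[2]); return np.array([v[0]+c*l[0]-s*l[1],v[1]+s*l[0]+c*l[1],l[2]])
def f(o): return lambda v:np.ravel([np.subtract(proj(c,W(v,L[i])),p) for c,i,p in o])
for o in(ob,ob[:4],ob[4:]):
    r=least_squares(f(o),[.62,.19,.04]); print('rack',r.x.round(4),'res',r.fun.round(1)); v=r.x
    print('ring',W(v,(0,.11,.085)).round(4),'predicted rim',[np.round(proj(c,W(v,(-.0159,.11,.085+.0254))),1) for c in(T,S)],'measured (134.6,173.9),(333.4,320.4)')
k,e=tri(ray(T,434.8,237.5),ray(S,224.8,127.6)); print('knob',k.round(4),e.round(4))
print('rim tri',tri(ray(T,134.6,173.9),ray(S,333.4,320.4)))
print('rammer foot top z .036: top',onz(T,384+620*.2,205+178*.2,.036).round(4),'scene',onz(S,190+587*.2,112+(425-300)*.2,.036).round(4))
s=ctrl.get_state(); print(R.from_quat(s['tcp_rot']).as_matrix().round(3))
E
```

```text
rack [0.6195 0.1878 0.046 ] res [-0.5 -0.4 -1.7 -0.5  0.2 -1.1 -1.6  0.5 -0.9 -3.1 -0.5 -1.7  0.   0.1]
ring [0.6145 0.2977 0.085 ] predicted rim [array([132.5, 173.4]), array([332.2, 318.4])] measured (134.6,173.9),(333.4,320.4)
rack [0.6187 0.1857 0.0407] res [ 0.6  0.4 -0.7 -0.6  0.9 -0.4 -0.9  0.5]
ring [0.6142 0.2956 0.085 ] predicted rim [array([133.4, 173.5]), array([331.7, 317.7])] measured (134.6,173.9),(333.4,320.4)
rack [0.6204 0.192  0.0584] res [-0.8 -1.  -0.7 -0.2  1.4  0.8]
ring [0.6139 0.3018 0.085 ] predicted rim [array([130.7, 173.6]), array([333.5, 319.7])] measured (134.6,173.9),(333.4,320.4)
knob [ 0.4699 -0.3718  0.0731] 0.0027
rim tri (array([0.59841355, 0.29816137, 0.09905944]), np.float64(0.006225937103675941))
rammer foot top z .036: top [ 0.4702 -0.5578  0.036 ] scene [ 0.2638 -0.2087  0.036 ]
[[-0.    -0.928  0.372]
 [-0.001  0.372  0.928]
 [-1.     0.    -0.001]]
```

Run:
```python
from m import *
D=rot([0,0,-1],[1,0,0])
go([.45,.15,.27],D); go([.466,-.366,.2],D)
```

```text
shift [-0.13, -1.207, -1.228] turn [0.758, -0.001, 0.0]
shift [0.105, -1.896, -2.804] turn [0.758, -0.001, 0.0]
```

>>> {"method": "play_rows", "body": {
  "rows": [
    [100,[-0.13,-0.49,-0.49],[0.3,0,0]],
    [100,[-0.13,-0.98,-0.99],[0.758,0,0]],
    [100,[-0.13,-0.98,-0.99],[0.758,0,0]],
    [100,[-0.13,-0.98,-0.99],[0.758,0,0]],
    [100,[-0.13,-0.98,-0.99],[0.758,0,0]],
    [100,[-0.13,-0.98,-0.99],[0.758,0,0]],
    [100,[-0.13,-0.98,-0.99],[0.758,0,0]],
    [100,[-0.13,-0.98,-0.99],[0.758,0,0]],
    [100,[-0.13,-0.98,-0.99],[0.758,0,0]],
    [100,[-0.13,-0.98,-0.99],[0.758,0,0]]
  ],
  "force": 40
}}

```text
time: 1.13
eef_pos: [0.4124, 0.2428, 0.2705]
tcp_rot: [0.002, 0.707, -0.002, 0.707]
contact_force: [0.6, -0.5, 0.2]
opening: 1.002
```

Run:
```python
from m import *
D=rot([0,0,-1],[1,0,0])
go([.466,-.366,.2],D)
```

```text
shift [0.235, -2.028, 0.19] turn [-0.004, 0.001, -0.0]
```

>>> {"method": "play_rows", "body": {
  "rows": [
    [100,[0,-1,0.09],[0,0,0]],
    [100,[0,-1,0.09],[0,0,0]],
    [100,[0,-1,0.09],[0,0,0]],
    [100,[0,-1,0.09],[0,0,0]],
    [100,[0,-1,0.09],[0,0,0]],
    [100,[0,-1,0.09],[0,0,0]],
    [100,[0,-1,0.09],[0,0,0]]
  ]
}}

```text
time: 1.72
eef_pos: [0.4377, -0.0479, 0.2704]
tcp_rot: [0.0, 0.707, -0.0, 0.708]
contact_force: [0.5, 0.1, -0.3]
opening: 1.002
```

>>> {"method": "play_rows", "body": {
  "rows": [
    [100,[0.1,-1,0.1],[0,0,0]],
    [100,[0.235,-1,0.1],[0,0,0]],
    [100,[0.235,-1,0.1],[0,0,0]],
    [100,[0.235,-1,0.1],[0,0,0]],
    [100,[0.235,-1,0.1],[0,0,0]],
    [100,[0.235,-1,0.1],[0,0,0]],
    [100,[0.235,-1,0.1],[0,0,0]],
    [100,[0.235,-1,0.1],[0,0,0]],
    [100,[0.235,-1,0.1],[0,0,0]]
  ]
}}

```text
time: 2.47
eef_pos: [0.467, -0.3493, 0.1977]
tcp_rot: [0.002, 0.708, -0.001, 0.706]
contact_force: [-0.9, 0.3, 0.7]
opening: 1.0
```

Run:
```python
from m import *
s=ctrl.get_state(); print(s['eef_pos'],s['time'])
c=shot('wrist','w1.png'); o,d=ray(c,c['cx'],c['cy']); print(c['fx'],c['k1'],o.round(3),d.round(3))
for n,p in(('plate',(.466,-.3627,.012)),('knobtop',(.47,-.37,.09)),('tcp',s['eef_pos'])): print(n,np.round(proj(c,p)))
```

```text
[ 0.46695367 -0.34929257  0.19772716] 2.4667
369.5742851914918 -0.01999854818954941 [ 0.47  -0.278  0.34 ] [-0.002 -0.279 -0.96 ]
plate [280. 195.]
knobtop [284. 231.]
tcp [278. 273.]
```

View pics/w1.png

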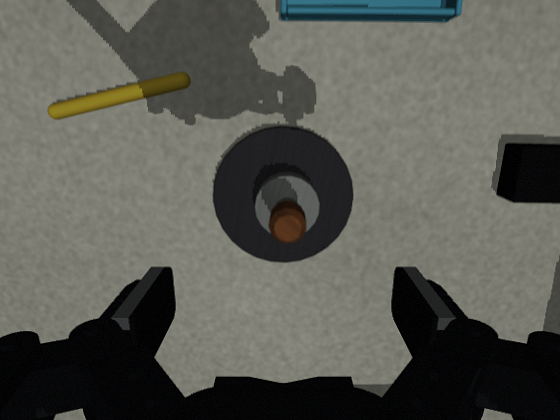

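The wrist view shows the plate centred near (283,194), the rammer foot near (287,207) and the knob near (287,222), with the fingers either side at the bottom. This matches the projected estimates.

Run:
```python
from m import *
c=shot('wrist')
p=box(c,(200,115,365,270),lambda h,s,v:(v<75)&(s<130)); P=np.array([onz(c,*x[0],.012)[:2] for x in cv2.convexHull(p)]).astype(np.float32)
print('plate',cv2.minEnclosingCircle(P),cv2.fitEllipse(P))
k=box(c,(260,190,315,250),lambda h,s,v:(h<20)&(s>110)&(v>40)); (u,v),r=cv2.minEnclosingCircle(k); print('knob',cv2.boundingRect(k),u,v,r)
f=box(c,(250,165,325,250),lambda h,s,v:(v>75)|((h<20)&(s>110)&(v>40))); print('foot',cv2.boundingRect(f),[onz(c,287,y,.036).round(4) for y in (205,206,208)])
T=shot('top');S=shot('scene')
print('knob xy w, z=.07..',onz(c,u,v,.078).round(4),'tri top',tri(ray(c,u,v),ray(T,434.8,237.5)),'scene',tri(ray(c,u,v),ray(S,224.8,127.6)))
print('foot top',onz(T,428,240.6,.036).round(4),'scene',onz(S,227.4,137,.036).round(4))
```

```text
plate ((0.46795356273651123, -0.36401456594467163), 0.06643018871545792) ((0.4681495726108551, -0.36448678374290466), (0.12828882038593292, 0.1323944628238678), 19.29969024658203)
knob (269, 211, 36, 35) 287.03533935546875 227.6841583251953 18.23406982421875
foot (255, 179, 64, 67) [array([ 0.4727, -0.3638,  0.036 ]), array([ 0.4727, -0.3647,  0.036 ]), array([ 0.4727, -0.3665,  0.036 ])]
knob xy w, z=.07.. [ 0.4723 -0.3696  0.078 ] tri top (array([ 0.4726006 , -0.37725636,  0.05836589]), np.float64(0.0013530721775095826)) scene (array([ 0.47128074, -0.36929441,  0.07598099]), np.float64(0.0028898147896884935))
foot top [ 0.4681 -0.3695  0.036 ] scene [ 0.4696 -0.3628  0.036 ]
```

Run:
```python
from m import *
print(ctrl.get_state()['eef_pos']); go([.4715,-.368,.056],rot([0,0,-1],[1,0,0]))
```

```text
[ 0.46801049 -0.34491104  0.19988348]
shift [0.48, -0.077, 0.012] turn [0.0, 0.0, -0.0]
```

>>> {"method": "play_rows", "body": {
  "rows": [
    [70,[0.1,-0.077,0.012],[0,0,0]],
    [70,[0.2,-0.077,0.012],[0,0,0]],
    [70,[0.25,-0.077,0.012],[0,0,0]],
    [70,[0.25,-0.077,0.012],[0,0,0]],
    [70,[0.25,-0.077,0.012],[0,0,0]]
  ]
}}

```text
time: 3.08
eef_pos: [0.4715, -0.3675, 0.1245]
tcp_rot: [0.0, 0.707, 0.001, 0.707]
contact_force: [0.4, -0.2, -0.1]
opening: 0.698
```

Run:
```python
from m import *
print(ctrl.get_state()['eef_pos']); go([.4715,-.368,.056],rot([0,0,-1],[1,0,0]))
```

```text
[ 0.47152645 -0.36746409  0.12447951]
shift [0.228, -0.002, 0.0] turn [0.001, -0.001, -0.001]
```

>>> {"method": "play_rows", "body": {
  "rows": [
    [70,[0.1,0,0],[0,0,0]],
    [70,[0.18,0,0],[0,0,0]],
    [70,[0.228,0,0],[0,0,0]],
    [70,[0.228,0,0],[0,0,0]],
    [0,[0.228,0,0],[0,0,0]],
    [0,[0.228,0,0],[0,0,0]],
    [0,[0.228,0,0],[0,0,0]],
    [0,[0.228,0,0],[0,0,0]],
    [0,[0.228,0,0],[0,0,0]],
    [0,[0.228,0,0],[0,0,0]]
  ],
  "force": 40
}}

```text
time: 3.92
eef_pos: [0.4724, -0.3704, 0.0592]
tcp_rot: [-0.001, 0.706, -0.001, 0.708]
contact_force: [-2.2, 0.5, 6.8]
opening: 0.312
```

>>> {"method": "play_rows", "body": {
  "rows": [
    [0,[0,0,0],[0,0,0]],
    [0,[0,0,0],[0,0,0]],
    [0,[-0.01,0,0],[0,0,0]],
    [0,[-0.04,0,0],[0,0,0]],
    [0,[-0.09,0,0],[0,0,0]],
    [0,[-0.15,0,0],[0,0,0]],
    [0,[-0.2,0,0],[0,0,0]],
    [0,[-0.2,0,0],[0,0,0]],
    [0,[-0.2,0,0],[0,0,0]]
  ]
}}

```text
time: 4.67
eef_pos: [0.4718, -0.3692, 0.1169]
tcp_rot: [-0.0, 0.707, -0.001, 0.708]
contact_force: [-0.4, 0.4, -5.6]
opening: 0.31
```

Run:
```python
from m import *
print(ctrl.get_state()['eef_pos'],ctrl.get_state()['opening']); shot('wrist','w2.png')
c=shot('wrist')
t=box(c,(150,0,560,160),lambda h,s,v:(h>85)&(h<110)&(s>90)); ap=cv2.approxPolyDP(cv2.convexHull(t),6,True)[:,0]
print(ap.tolist(),[onz(c,*p,.028)[:2].round(4).tolist() for p in ap])
go([.5367,-.141,.13],rot([0,0,-1],[1,0,0]))
```

```text
[ 0.47180256 -0.36917595  0.11691663] 0.3101027811176406Traceback (most recent call last):
  File "<stdin>", line 4, in <module>
  File "m.py", line 7, in box
    return max(cs,key=cv2.contourArea)
ValueError: max() iterable argument is empty
```

View pics/w2.png

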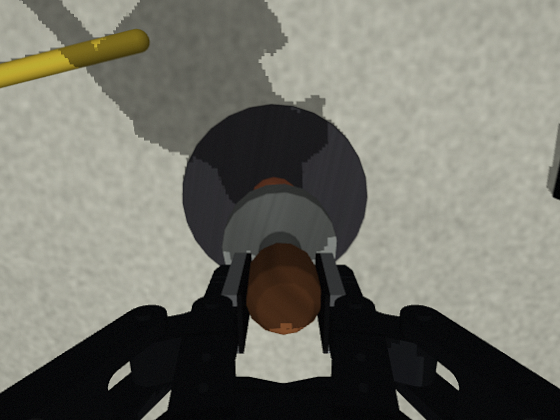

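The wrist view shows the rammer upright between the pads, knob at (284,288), lifted, with a sliver of copper at (275,183). The medallion is now clear.

Run:
```python
from m import *
go([.5367,-.141,.117],rot([0,0,-1],[1,0,0]))
```

```text
shift [-0.007, 0.757, 0.219] turn [-0.0, -0.001, -0.001]
```

>>> {"method": "play_rows", "body": {
  "rows": [
    [0,[0,0.05,0.015],[0,0,0]],
    [0,[0,0.14,0.04],[0,0,0]],
    [0,[0,0.24,0.07],[0,0,0]],
    [0,[0,0.34,0.1],[0,0,0]],
    [0,[0,0.44,0.13],[0,0,0]],
    [0,[0,0.54,0.16],[0,0,0]],
    [0,[0,0.64,0.185],[0,0,0]],
    [0,[0,0.71,0.205],[0,0,0]],
    [0,[0,0.757,0.219],[0,0,0]],
    [0,[0,0.757,0.219],[0,0,0]]
  ]
}}

```text
time: 5.6
eef_pos: [0.5366, -0.1379, 0.1144]
tcp_rot: [0.0, 0.708, 0.002, 0.706]
contact_force: [0.5, -0.7, -3.3]
opening: 0.311
```

>>> {"method": "play_rows", "body": {
  "rows": [
    [0,[0,0,0],[0,0,0]],
    [0,[0,0,0],[0,0,0]],
    [0,[0.05,0,0],[0,0,0]],
    [0,[0.1,0,0],[0,0,0]],
    [0,[0.15,0,0],[0,0,0]],
    [0,[0.18,0,0],[0,0,0]],
    [0,[0.19,0,0],[0,0,0]],
    [0,[0.19,0,0],[0,0,0]],
    [0,[0.19,0,0],[0,0,0]]
  ]
}}

```text
time: 6.35
eef_pos: [0.5376, -0.1425, 0.0596]
tcp_rot: [0.0, 0.707, -0.001, 0.707]
contact_force: [0.7, -0.1, -3.9]
opening: 0.312
```

Run:
```python
from m import *
s=ctrl.get_state();print(s['eef_pos'],s['contact_force']);go([.5367,-.141,.045],rot([0,0,-1],[1,0,0]))
c=shot('wrist');
def up(c,r): x0,y0,x1,y1=r; return cv2.resize(c['color'][y0:y1,x0:x1,::-1],(400,300),interpolation=cv2.INTER_CUBIC)
cv2.imwrite('pics/w3.png',np.hstack([up(c,(0,0,560,420)),up(shot('scene'),(200,150,300,225))]))
```

```text
[ 0.53762557 -0.14252325  0.05959856] [ 0.67218519 -0.07931008 -3.88680422]
shift [0.049, 0.005, -0.003] turn [-0.001, 0.0, 0.0]
```

View pics/w3.png

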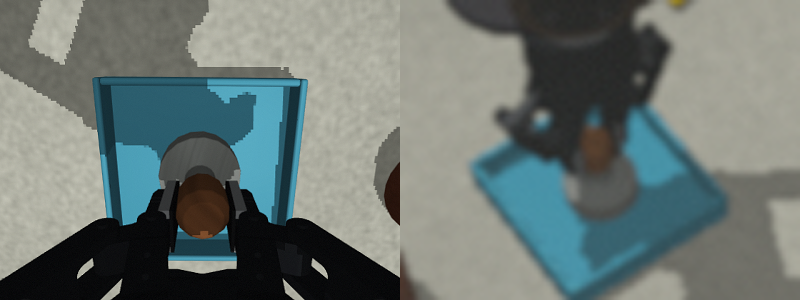

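The wrist crop shows the rammer foot near (198,165), well inside the tray walls (x 95–305). The scene crop agrees. I'll lower it the last 13 mm and watch the force.

>>> {"method": "play_rows", "body": {
  "rows": [
    [0,[0.015,0,0],[0,0,0]],
    [0,[0.03,0,0],[0,0,0]],
    [0,[0.04,0,0],[0,0,0]],
    [0,[0.045,0,0],[0,0,0]],
    [0,[0.045,0,0],[0,0,0]],
    [0,[0.045,0,0],[0,0,0]],
    [0,[0.045,0,0],[0,0,0]]
  ]
}}

```text
time: 7.03
eef_pos: [0.5371, -0.142, 0.0468]
tcp_rot: [0.0, 0.708, -0.0, 0.707]
contact_force: [-3.9, 1.3, 5.1]
opening: 0.313
```

>>> {"method": "play_rows", "body": {
  "rows": [
    [45,[0,0,0],[0,0,0]],
    [65,[0,0,0],[0,0,0]],
    [70,[0,0,0],[0,0,0]],
    [70,[0,0,0],[0,0,0]],
    [70,[-0.05,0,0],[0,0,0]],
    [70,[-0.15,0,0],[0,0,0]],
    [70,[-0.28,0,0],[0,0,0]],
    [70,[-0.41,0,0],[0,0,0]],
    [70,[-0.5,0,0],[0,0,0]],
    [70,[-0.5,0,0],[0,0,0]]
  ]
}}

```text
time: 7.87
eef_pos: [0.5414, -0.1437, 0.2041]
tcp_rot: [-0.002, 0.702, -0.002, 0.712]
contact_force: [0.7, 0.2, 0.6]
opening: 0.704
```

Run:
```python
from m import *
y=.046; n=np.array([-.530*np.cos(y),-.53*np.sin(y),.848]); n/=np.linalg.norm(n); ring=np.array([.6145,.2975,.085])
A=rot(-n,[-np.sin(y),np.cos(y),0]); print(A.round(3))
go(ring+.12*n,A)
```

```text
[[ 0.529 -0.847 -0.046]
 [ 0.024 -0.039  0.999]
 [-0.848 -0.53   0.   ]]
shift [0.049, 1.461, 0.03] turn [-1.0, -0.283, -0.264]
```

>>> {"method": "play_rows", "body": {
  "rows": [
    [100,[-0.15,0.1,0],[-0.9,-0.255,-0.237]],
    [100,[-0.15,0.9,0],[-0.9,-0.255,-0.237]],
    [100,[-0.15,0.9,0],[-0.9,-0.255,-0.237]],
    [100,[-0.15,0.9,0],[-0.9,-0.255,-0.237]],
    [100,[-0.15,0.9,0],[-0.9,-0.255,-0.237]],
    [100,[-0.15,0.9,0],[-0.9,-0.255,-0.237]],
    [100,[-0.15,0.9,0],[-0.9,-0.255,-0.237]],
    [100,[-0.15,0.9,0],[-0.9,-0.255,-0.237]],
    [100,[-0.15,0.9,0],[-0.9,-0.255,-0.237]],
    [100,[-0.15,0.9,0],[-0.9,-0.255,-0.237]]
  ]
}}

```text
time: 8.7
eef_pos: [0.5372, 0.1297, 0.2402]
tcp_rot: [-0.49, 0.462, 0.286, 0.682]
contact_force: [0.3, 0.0, 0.9]
opening: 1.0
```

```bash
cat > r.py <<'E'
from m import *
y=.046; n=np.array([-.530*np.cos(y),-.53*np.sin(y),.848]); n/=np.linalg.norm(n); ring=np.array([.6145,.2975,.085])
A=rot(-n,[-np.sin(y),np.cos(y),0])
E
python3 - <<'E'
from r import *
print(ctrl.get_state()['qpos'])
go(ring+.12*n,A)
E
```

```text
[ 0.10060733 -0.19629554  2.10216176 -0.14128913  0.82564352 -1.01802829]
shift [0.146, 0.229, 0.512] turn [-0.255, -0.069, -0.077]
```

>>> {"method": "play_rows", "body": {
  "rows": [
    [100,[0.02,0.1,0.2],[-0.1,-0.027,-0.03]],
    [100,[0.06,0.15,0.3],[-0.2,-0.054,-0.06]],
    [100,[0.1,0.2,0.43],[-0.255,-0.069,-0.077]],
    [100,[0.146,0.229,0.512],[-0.255,-0.069,-0.077]],
    [100,[0.146,0.229,0.512],[-0.255,-0.069,-0.077]],
    [100,[0.146,0.229,0.512],[-0.255,-0.069,-0.077]],
    [100,[0.146,0.229,0.512],[-0.255,-0.069,-0.077]],
    [100,[0.146,0.229,0.512],[-0.255,-0.069,-0.077]]
  ]
}}

```text
time: 9.37
eef_pos: [0.5529, 0.2922, 0.1883]
tcp_rot: [0.624, -0.331, -0.354, -0.613]
contact_force: [-0.4, -0.2, 0.3]
opening: 0.999
```

Run:
```python
from r import *
c=shot('wrist');c=shot('wrist','w4.png');go(ring+.12*n,A)
R3=np.c_[A[:,2],np.cross(n,A[:,2]),n]
for nm,q in(('rim',ring+.03*n),('base',ring),('peg tip',ring+.045*n+.0155*np.cross(A[:,2],n))): print(nm,np.round(proj(c,q),1))
print('foot',ctrl.get_state()['eef_pos'])
```

```text
shift [0.002, 0.01, 0.009] turn [-0.006, -0.002, 0.001]
rim [287.9 203.9]
base [287.5 192.6]
peg tip [288.2 234.4]
foot [0.55320317 0.29192639 0.1889322 ]
```

View pics/w4.png

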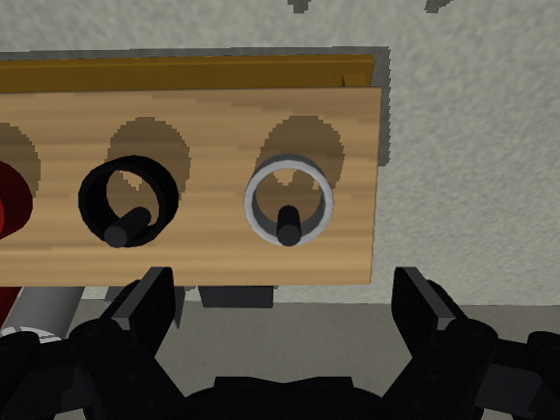

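The wrist view shows the alu ring's rim at about (289.5,202) and its peg tip at (289,234). Predictions were (288,204) and (288,234), so the estimate is within about 1 mm. The jaws straddle it clear of the black ring.

>>> {"method": "play_rows", "body": {
  "rows": [
    [100,[0.05,0.01,0.011],[-0.006,0,0]],
    [100,[0.12,0.01,0.011],[-0.006,0,0]],
    [100,[0.19,0.01,0.011],[-0.006,0,0]],
    [100,[0.24,0.01,0.011],[-0.006,0,0]],
    [100,[0.24,0.01,0.011],[-0.006,0,0]],
    [100,[0.24,0.01,0.011],[-0.006,0,0]],
    [100,[0.24,0.01,0.011],[-0.006,0,0]]
  ]
}}

```text
time: 10.05
eef_pos: [0.5885, 0.2973, 0.1265]
tcp_rot: [0.627, -0.329, -0.356, -0.61]
contact_force: [0.0, 0.3, -0.1]
opening: 1.002
```

Run:
```python
from r import *
ring+=.0008*A[:,2]; go(ring+.002*n,A)
```

```text
shift [0.157, -0.0, -0.0] turn [0.0, -0.002, 0.001]
```

>>> {"method": "play_rows", "body": {
  "rows": [
    [100,[0.05,0,0],[0,0,0]],
    [100,[0.1,0,0],[0,0,0]],
    [100,[0.14,0,0],[0,0,0]],
    [100,[0.157,0,0],[0,0,0]],
    [100,[0.157,0,0],[0,0,0]],
    [100,[0.157,0,0],[0,0,0]],
    [100,[0.157,0,0],[0,0,0]]
  ]
}}

```text
time: 10.63
eef_pos: [0.6131, 0.299, 0.0864]
tcp_rot: [0.627, -0.329, -0.356, -0.61]
contact_force: [-0.2, 0.2, 0.7]
opening: 1.002
```

>>> {"method": "play_rows", "body": {
  "rows": [
    [80,[0,0,0],[0,0,0]],
    [75,[0,0,0],[0,0,0]],
    [70,[0,0,0],[0,0,0]],
    [60,[0,0,0],[0,0,0]],
    [50,[0,0,0],[0,0,0]],
    [40,[0,0,0],[0,0,0]],
    [0,[0,0,0],[0,0,0]],
    [0,[0,0,0],[0,0,0]]
  ],
  "force": 35
}}

```text
time: 11.3
eef_pos: [0.6127, 0.2988, 0.0862]
tcp_rot: [0.627, -0.329, -0.356, -0.609]
contact_force: [-5.1, -2.1, 5.6]
opening: 0.704
```

The opening of 0.704 × 85 mm ≈ 60 mm confirms the grip. Now lifting along the peg axis.

>>> {"method": "play_rows", "body": {
  "rows": [
    [0,[-0.02,0,0],[0,0,0]],
    [0,[-0.05,0,0],[0,0,0]],
    [0,[-0.09,0,0],[0,0,0]],
    [0,[-0.13,0,0],[0,0,0]],
    [0,[-0.17,0,0],[0,0,0]],
    [0,[-0.22,0,0],[0,0,0]],
    [0,[-0.27,0,0],[0,0,0]],
    [0,[-0.33,0,0],[0,0,0]],
    [0,[-0.36,0,0],[0,0,0]],
    [0,[-0.36,0,0],[0,0,0]]
  ]
}}

```text
time: 12.13
eef_pos: [0.5555, 0.297, 0.1791]
tcp_rot: [0.627, -0.328, -0.356, -0.61]
contact_force: [0.7, 0.2, -1.3]
opening: 0.695
```

Run:
```python
from r import *
s=ctrl.get_state();print(s['eef_pos'],s['contact_force'],s['opening'])
c=shot('wrist');
def up(c,r): x0,y0,x1,y1=r; return cv2.resize(c['color'][y0:y1,x0:x1,::-1],(400,300),interpolation=cv2.INTER_CUBIC)
cv2.imwrite('pics/w5.png',np.hstack([up(c,(0,0,560,420)),up(shot('scene'),(210,150,390,285+80))]))
D=rot([0,0,-1],[1,0,0]); go([.45,.2,.25],D); go([.467,-.364,.07],D)
```

```text
[0.55549193 0.29698922 0.17913547] [ 0.68634401  0.15195497 -1.26566666] 0.6948170123402629
shift [-0.4, 0.181, -0.306] turn [1.001, 0.285, 0.275]
shift [0.099, 0.527, -2.184] turn [1.001, 0.285, 0.275]
```

View pics/w5.png

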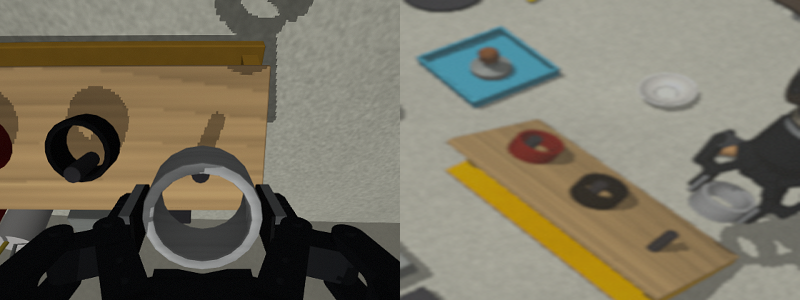

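The ring is off its peg, held between the pads (crop, about (203,210)). The rammer stands upright in the tray, and the red and black rings still hang.

>>> {"method": "play_rows", "body": {
  "rows": [
    [0,[-0.1,0,0],[0.03,0.008,0.008]],
    [0,[-0.2,0.05,-0.05],[0.08,0.023,0.022]],
    [0,[-0.3,0.1,-0.1],[0.15,0.043,0.041]],
    [0,[-0.4,0.18,-0.2],[0.22,0.063,0.06]],
    [0,[-0.4,0.18,-0.306],[0.29,0.083,0.08]],
    [0,[-0.4,0.18,-0.306],[0.36,0.1025,0.099]],
    [0,[-0.4,0.18,-0.306],[0.43,0.122,0.118]],
    [0,[-0.4,0.18,-0.306],[0.5,0.142,0.137]],
    [0,[-0.4,0.18,-0.306],[0.57,0.162,0.157]],
    [0,[-0.4,0.18,-0.306],[0.64,0.182,0.176]]
  ]
}}

```text
time: 13.07
eef_pos: [0.4505, 0.1997, 0.2489]
tcp_rot: [-0.249, 0.62, 0.141, 0.73]
contact_force: [-0.3, -0.0, -1.7]
opening: 0.697
```

Run:
```python
from r import *
D=rot([0,0,-1],[1,0,0]); go([.45,-.05,.2],D)
```

```text
shift [0.244, -0.664, -0.467] turn [0.357, 0.1, 0.098]
```

>>> {"method": "play_rows", "body": {
  "rows": [
    [0,[0.02,-0.05,-0.035],[0.06,0.017,0.017]],
    [0,[0.05,-0.13,-0.09],[0.12,0.034,0.033]],
    [0,[0.09,-0.23,-0.16],[0.18,0.05,0.05]],
    [0,[0.13,-0.33,-0.24],[0.24,0.067,0.066]],
    [0,[0.17,-0.43,-0.31],[0.3,0.084,0.083]],
    [0,[0.2,-0.53,-0.38],[0.357,0.1,0.098]],
    [0,[0.23,-0.62,-0.44],[0.357,0.1,0.098]],
    [0,[0.244,-0.664,-0.467],[0.357,0.1,0.098]],
    [0,[0.244,-0.664,-0.467],[0.357,0.1,0.098]],
    [0,[0.244,-0.664,-0.467],[0.357,0.1,0.098]]
  ]
}}

```text
time: 13.9
eef_pos: [0.4514, -0.0503, 0.2003]
tcp_rot: [-0.001, 0.706, 0.001, 0.708]
contact_force: [-0.1, 0.2, -1.0]
opening: 0.7
```

Run:
```python
from r import *
D=rot([0,0,-1],[1,0,0]); print(ctrl.get_state()['eef_pos']);go([.4675,-.364,.09],D)
```

```text
[ 0.45142192 -0.05029118  0.20026211]
shift [0.368, -1.046, 0.05] turn [0.002, 0.001, -0.0]
```

>>> {"method": "play_rows", "body": {
  "rows": [
    [0,[0,-0.05,0],[0,0,0]],
    [0,[0,-0.13,0],[0,0,0]],
    [0,[0,-0.25,0.01],[0,0,0]],
    [0,[0,-0.38,0.02],[0,0,0]],
    [0,[0,-0.51,0.03],[0,0,0]],
    [0,[0,-0.64,0.04],[0,0,0]],
    [0,[0,-0.77,0.05],[0,0,0]],
    [0,[0,-0.88,0.05],[0,0,0]],
    [0,[0,-0.96,0.05],[0,0,0]],
    [0,[0,-1,0.05],[0,0,0]]
  ]
}}

```text
time: 14.73
eef_pos: [0.4692, -0.3511, 0.2016]
tcp_rot: [-0.002, 0.706, 0.001, 0.709]
contact_force: [-0.3, 0.5, -1.2]
opening: 0.698
```

>>> {"method": "play_rows", "body": {
  "rows": [
    [0,[0.05,-0.1,0],[0,0,0]],
    [0,[0.1,-0.2,0],[0,0,0]],
    [0,[0.1,-0.25,0],[0,0,0]],
    [0,[0.1,-0.25,0],[0,0,0]],
    [0,[0.1,-0.25,0],[0,0,0]],
    [0,[0.1,-0.25,0],[0,0,0]]
  ]
}}

```text
time: 15.23
eef_pos: [0.4699, -0.4228, 0.1721]
tcp_rot: [-0.003, 0.706, 0.002, 0.709]
contact_force: [0.2, 0.2, -1.0]
opening: 0.698
```

Run:
```python
from r import *
c=shot('wrist','w6.png'); print(np.round(proj(c,(.4675,-.364,.012))))
r=(150,0,450,230)
p=box(c,r,lambda h,s,v:(v<75)&(s<130)); print(cv2.boundingRect(p)); P=np.array([onz(c,*x[0],.012)[:2] for x in cv2.convexHull(p)]).astype(np.float32)
print('plate',cv2.minEnclosingCircle(P),cv2.fitEllipse(P))
k=box(c,r,lambda h,s,v:(h<20)&(s>100)&(v>40)); print('copper',cv2.boundingRect(k)); K=np.array([onz(c,*x[0],.017)[:2] for x in cv2.convexHull(k)]).astype(np.float32); print(cv2.minEnclosingCircle(K),cv2.fitEllipse(K))
D=rot([0,0,-1],[1,0,0]); print(ctrl.get_state()['eef_pos']);go([.4675,-.364,.06],D)
```

```text
[277. 114.]
(197, 30, 162, 166)
plate ((0.46851179003715515, -0.36644667387008667), 0.06462729722261429) ((0.4685137867927551, -0.36639657616615295), (0.1282757669687271, 0.12861613929271698), 45.32316589355469)
copper (257, 96, 42, 44)
((0.4684463441371918, -0.3664243817329407), 0.01673431321978569) ((0.4685831367969513, -0.36650654673576355), (0.032802335917949677, 0.03312750160694122), 132.80679321289062)
[ 0.46987629 -0.42284565  0.17244626]
shift [0.375, 0.197, -0.008] turn [0.005, 0.003, 0.001]
```

View pics/w6.png

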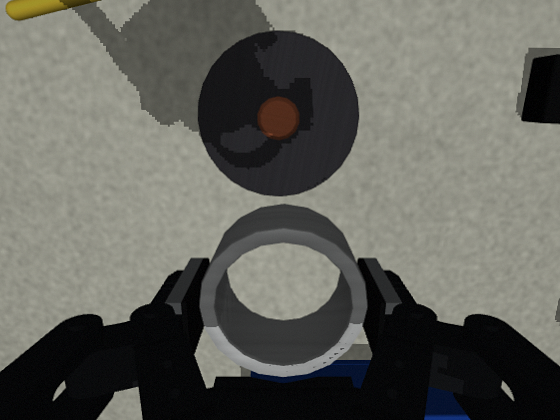

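The wrist view shows the plate ellipse centred at about (278,113) with the copper medallion at (278,118). The ring is held level, rim at about (284,302). Plate and medallion fits agree at (0.4685, -0.3664).

Run:
```python
from r import *
c=shot('wrist'); s=ctrl.get_state(); X=R.from_quat(s['tcp_rot']).as_matrix()
for t in(-.002,.028): print(np.round(proj(c,s['eef_pos']-t*X[:,0]),1))
a=np.linspace(0,6.28,60); q=np.array([proj(c,s['eef_pos']-.028*X[:,0]+.03*(np.cos(k)*X[:,1]+np.sin(k)*X[:,2])) for k in a]); print('pred rim box',q.min(0),q.max(0))
D=rot([0,0,-1],[1,0,0]); go([.4685,-.367,.045],D)
```

```text
[277.6 271.2]
[276.5 309.5]
pred rim box [190.96543603 228.96593809] [361.95148485 379.62445912]
shift [0.425, 0.187, -0.005] turn [0.005, 0.003, 0.001]
```

>>> {"method": "play_rows", "body": {
  "rows": [
    [0,[0.03,0.04,-0.003],[0.005,0.003,0]],
    [0,[0.08,0.1,-0.006],[0.005,0.003,0]],
    [0,[0.16,0.16,-0.01],[0.005,0.003,0]],
    [0,[0.25,0.187,-0.012],[0.005,0.003,0]],
    [0,[0.34,0.187,-0.012],[0.005,0.003,0]],
    [0,[0.4,0.187,-0.012],[0.005,0.003,0]],
    [0,[0.425,0.187,-0.012],[0.005,0.003,0]],
    [0,[0.425,0.187,-0.012],[0.005,0.003,0]],
    [0,[0.425,0.187,-0.012],[0.005,0.003,0]]
  ]
}}

```text
time: 16.08
eef_pos: [0.4663, -0.3686, 0.0454]
tcp_rot: [-0.0, 0.707, -0.001, 0.707]
contact_force: [1.0, -0.3, -1.1]
opening: 0.699
```

Run:
```python
from r import *
s=ctrl.get_state(); print(s['eef_pos'],s['contact_force']); go([.4668,-.367,.022],rot([0,0,-1],[1,0,0]))
c=shot('wrist');h=cv2.resize(c['color'][60:420,80:480,::-1],(400,360)); t=shot('scene');g=cv2.resize(t['color'][110:170,190:257,::-1],(400,360),interpolation=cv2.INTER_CUBIC)
cv2.imwrite('pics/w7.png',np.hstack([h,g]))
```

```text
[ 0.46631336 -0.3686441   0.04536152] [ 0.95386998 -0.25639676 -1.12658083]
shift [0.078, 0.006, 0.002] turn [-0.001, 0.0, 0.001]
```

View pics/w7.png

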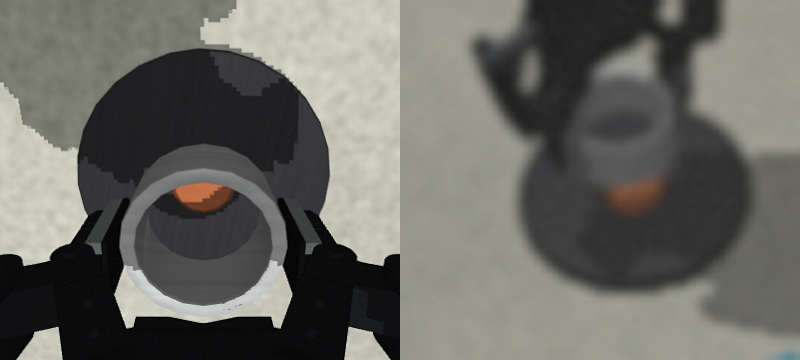

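The wrist crop shows plate, medallion and ring all centred near column 204, so they are aligned laterally. Lowering now.

>>> {"method": "play_rows", "body": {
  "rows": [
    [0,[0.02,0.005,0.002],[0,0,0]],
    [0,[0.045,0.005,0.002],[0,0,0]],
    [0,[0.065,0.005,0.002],[0,0,0]],
    [0,[0.078,0.005,0.002],[0,0,0]],
    [0,[0.078,0.005,0.002],[0,0,0]],
    [0,[0.078,0.005,0.002],[0,0,0]],
    [0,[0.078,0.005,0.002],[0,0,0]]
  ]
}}

```text
time: 16.77
eef_pos: [0.4664, -0.3673, 0.021]
tcp_rot: [0.0, 0.707, -0.001, 0.707]
contact_force: [-0.5, -0.4, -1.3]
opening: 0.696
```

>>> {"method": "play_rows", "body": {
  "rows": [
    [0,[0.008,0,0],[0,0,0]],
    [0,[0.014,0,0],[0,0,0]],
    [0,[0.017,0,0],[0,0,0]],
    [0,[0.017,0,0],[0,0,0]],
    [0,[0.017,0,0],[0,0,0]]
  ]
}}

```text
time: 17.18
eef_pos: [0.4662, -0.3672, 0.0159]
tcp_rot: [0.0, 0.707, -0.001, 0.707]
contact_force: [-1.0, -0.3, -0.9]
opening: 0.696
```

Still no contact, so I'll take smaller steps.

>>> {"method": "play_rows", "body": {
  "rows": [
    [0,[0.003,0,0],[0,0,0]],
    [0,[0.006,0,0],[0,0,0]],
    [0,[0.006,0,0],[0,0,0]],
    [0,[0.006,0,0],[0,0,0]]
  ]
}}

```text
time: 17.52
eef_pos: [0.4662, -0.3672, 0.0141]
tcp_rot: [0.0, 0.707, -0.001, 0.707]
contact_force: [-0.0, 0.1, -0.9]
opening: 0.7
```

>>> {"method": "play_rows", "body": {
  "rows": [
    [0,[0.003,0,0],[0,0,0]],
    [0,[0.005,0,0],[0,0,0]],
    [0,[0.005,0,0],[0,0,0]],
    [0,[0.005,0,0],[0,0,0]]
  ]
}}

```text
time: 17.85
eef_pos: [0.4664, -0.3674, 0.0135]
tcp_rot: [0.0, 0.707, -0.001, 0.707]
contact_force: [-1.1, 2.8, 5.5]
opening: 0.697
```

Contact at TCP z = 13.5 mm, matching the ring resting on the plate. Opening and backing straight up.

>>> {"method": "play_rows", "body": {
  "rows": [
    [75,[0,0,0],[0,0,0]],
    [85,[0,0,0],[0,0,0]],
    [100,[0,0,0],[0,0,0]],
    [100,[0,0,0],[0,0,0]],
    [100,[-0.02,0,0],[0,0,0]],
    [100,[-0.06,0,0],[0,0,0]],
    [100,[-0.13,0,0],[0,0,0]],
    [100,[-0.25,0,0],[0,0,0]],
    [100,[-0.38,0,0],[0,0,0]],
    [100,[-0.5,0,0],[0,0,0]]
  ]
}}

```text
time: 18.68
eef_pos: [0.4664, -0.367, 0.1656]
tcp_rot: [0.0, 0.707, -0.002, 0.707]
contact_force: [0.9, 0.3, -0.3]
opening: 1.005
```

>>> {"method": "play_rows", "body": {
  "rows": [
    [100,[-0.05,-0.1,0],[0,0,0]],
    [100,[-0.1,-0.2,0],[0,0,0]],
    [100,[-0.1,-0.3,0],[0,0,0]],
    [100,[-0.1,-0.3,0],[0,0,0]],
    [100,[-0.1,-0.3,0],[0,0,0]],
    [100,[-0.1,-0.3,0],[0,0,0]],
    [100,[-0.1,-0.3,0],[0,0,0]]
  ]
}}

```text
time: 19.27
eef_pos: [0.4661, -0.4557, 0.1924]
tcp_rot: [0.001, 0.708, -0.001, 0.707]
contact_force: [-0.3, 0.5, -0.3]
opening: 1.0
```

Run:
```python
from r import *
s=ctrl.get_state(); print(s['eef_pos'],s['contact_force'],s['time'])
c=shot('wrist')
b=proj(c,(.467,-.366,.03)); print(b)
x,y=int(b[0]),int(b[1]); h=cv2.resize(c['color'][max(y-110,0):y+110,x-110:x+110,::-1],(400,400)); t=shot('top');g=cv2.resize(t['color'][120:300,290:470,::-1],(400,400),interpolation=cv2.INTER_CUBIC)
cv2.imwrite('pics/w8.png',np.hstack([h,g]))
r=(x-110,max(y-110,0),x+110,y+100)
p=box(c,r,lambda h,s,v:(v<75)&(s<130)); P=np.array([onz(c,*q[0],.012)[:2] for q in cv2.convexHull(p)]).astype(np.float32); print('plate',cv2.fitEllipse(P)[0])
k=box(c,(x-60,max(y-60,0),x+60,y+60),lambda h,s,v:(v>95)&(s<60)); print('ring',cv2.boundingRect(k)); K=np.array([onz(c,*q[0],.042)[:2] for q in cv2.convexHull(k)]).astype(np.float32); print(cv2.fitEllipse(K))
```

```text
[ 0.4660786  -0.45570086  0.19235008] [-0.32966896  0.54314216 -0.28222373] 19.2667
(np.float64(281.035980109039), np.float64(73.72560825068578))
plate (0.45007064938545227, -0.35732465982437134)
ring (277, 32, 46, 56)
((0.47975248098373413, -0.35788601636886597), (0.029541771858930588, 0.04740786924958229), 40.692283630371094)
```

View pics/w8.png

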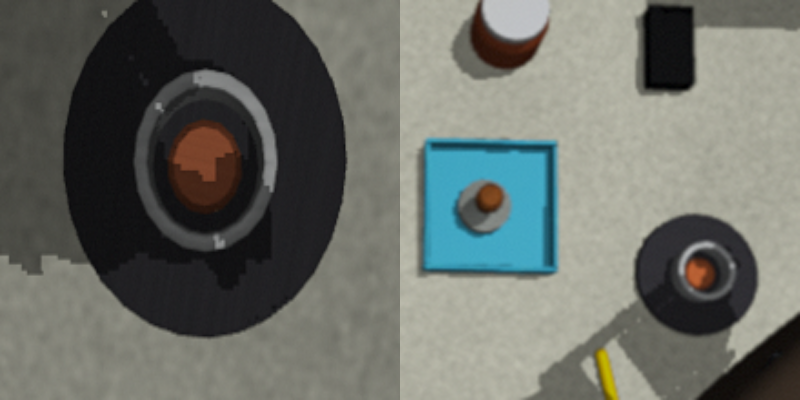

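The ring lies flat around the medallion (crop rim centre (206,160), copper (204,167)) and the rammer is upright in the tray. I'll check the offset numerically.

Run:
```python
from r import *
c=shot('wrist'); print(onz(c,284.3,73.2,.042).round(4),onz(c,283.2,76.4,.017).round(4))
s=ctrl.get_state(); print(s['contact_force'],np.abs(s['dq']).max())
t=shot('top'); print(onz(t,290+307*.45,120+270*.45,.042).round(4),'plate',onz(t,290+296.5*.45,120+274*.45,.012).round(4))
```

```text
[ 0.4697 -0.3664  0.042 ] [ 0.4688 -0.3673  0.017 ]
[0.3185897  0.2417794  0.27170852] 0.006066146921432692
[ 0.4653 -0.3678  0.042 ] plate [ 0.4644 -0.3662  0.012 ]
```

Both views put the ring centre within 2 mm of the plate centre, so I'm handing the job in.

```bash
python3 -c "
from plant import ctrl; print(ctrl.sign_off())"
```

```text
the job is handed in; nothing more can be done
None
```

I moved the rammer off the medallion and stood it upright in the light-blue tray. I then lifted the aluminium ring off its peg along the peg's axis and set it flat on the moulding plate, around the medallion. I handed the job in at about 19.5 s of the 51 s allowed; it reports no verdict.

**Last checks**
- **Ring position:** its centre is about 1.3 mm (wrist camera) and 1.8 mm (top camera) from the centre of the medallion or plate, against a limit of 10 mm. It met the plate at the expected height.
- **Rammer:** the last top view shows it standing upright in the tray, clear of the walls.
- **Other rings:** the black and red rings were still hanging just after I lifted the aluminium one. I did not look at them again after that.
- **Bystanders:** I did not measure these at the end. The jar, sanding block and marker, as far as the last top view shows them, look undisturbed, and the arm's path stayed clear of the mallet and dish.
- **Robot:** at rest, jaws open, touching nothing.

**What disagreed**
- **Camera positions:** the top, wrist and scene cameras differed by 2–8 mm in absolute position. I allowed for an apparent 2–3 mm sideways offset in the wrist camera when placing the ring.
- **Final colour-mask fit:** it failed on shadows, so I took the ring and plate centres for the last check by eye from the enlarged pictures.

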